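# Turn the pendant over onto the soldering tile

## Task

The pendant is just off the torch and its back has to be soldered next: take the lifter off its rest, slide the blade in under the pendant's near edge, push the pendant along until it butts against the near side of the tile and keep it pressed firmly there for a moment, without shoving hard, then lever it over with the lifter so that it lies face down, flat on the tile. Do not let the gripper touch the pendant, do not dig the blade hard into the board or the pendant, and leave everything else alone. Finish by laying the lifter back in the forks of its rest.

Things in the scene. Friction and masses are not known exactly. Their poses are not given: they have to be found in the camera images.
- board: Brown hardboard sheet, fixed, 290 (x) x 270 (y) x 10 mm, top at z = +10 mm; origin: centre of its underside; x points from the robot's side over the pendant to the tile. A cream ceramic soldering tile, 120 (x) x 110 (y) x 8 mm, is stuck on it by hand, in the middle of its width: its near side (the stop, 8 mm high) lies anywhere from x = 8 to 30 mm, turned up to 2.5 degrees: feel or look for it.
- pendant_center (a point): Loose square brass pendant, 105 g, on the board 4 to 29 mm short of the tile, edges within 7 degrees of it. One piece: brass backing plate 38 x 38 x 3.5 mm below, blue-black face plate 50 x 50 x 3 mm on top, overhanging 6 mm all round, 3.5 mm clear of the board. Point: its centre, 3.25 mm above the underside. z: out of the face (up at start, down when turned over); x: to the tile at start.
- lifter_grip (a point): Middle of the handle of the loose lifter (110 g): dark wooden handle 96 long (x), 14 wide (y), 18 mm high; a steel shank cranks down from its front end to a flat blade 38 long, 30 wide, 2 mm thick, parallel to the handle. Blade's underside 45 mm below this point, its straight front edge 100 mm ahead (+x), the shank's foot 62 mm ahead. x: handle to blade.
- lifter_tip (a point): Middle of the front edge of the lifter's blade, at its underside; axes as the handle's.
- rest: Lifter rest, fixed: dark base 100 x 50 x 8 mm, two forked steel posts at x = -38 and +38 mm, 6 thick, 30 wide, 70 mm free between them for fingers. The handle lies along x in the forks: slots 20 wide, 13 deep, floors at z = 51, so the handle's middle rests at z = 60 mm. Origin: centre of underside.
- pot: Blue ceramic pot, 74 mm wide and 80 mm high, with brushes to 165 mm; leave alone. Origin at the centre of its underside. It stands on the other side of the board from the rest.
- spool: Red solder spool standing on the board beside the work, 44 mm wide, 30 mm high; leave alone. Origin at the centre of its underside.
- charm: Small brass cross, 26 mm across, 4 mm thick, lying on the far part of the tile; leave alone. Origin at the centre of its underside.
- case: Round clear bead case, 84 mm wide, 20 mm high, on the bench; leave alone. Origin at the centre of its underside.
Things that resemble listed ones, but are neither listed nor needed, are in the scene too. Of the things that look like the part that bears lifter_grip, the smallest one is meant.

How it is judged:
By the outcome, as a careful person would: the job done as asked, in the order asked, and still so for the second after the job is handed in, with the robot touching nothing.
It also fails if it takes over 70 s, if anything falls off the work surface, if the arm or the gripper's body presses on something with over 40 N, if the wrist force passes 120 N, or if a joint passes its speed limit or range.

## Robot

A 6-joint arm with a two-finger parallel gripper is mounted at the origin on the work surface. World frame = base frame: x ahead of the robot, y to its left, z up, the work surface at z = 0. Lengths are in m, angles in rad, forces in N, time in s.
With the tool pointing down it reaches from about 0.3 to 0.775 m from the base axis. Payload 14.6 kg.
Tool frame: the origin (TCP) lies midway between the tips of the shut fingers; the grasp point (between the pads) lies robot.grip_point_offset behind it (robot.grip_point_offset is the distance from the TCP to the grasp point, in m); z points along the fingers, x is the direction in which the jaws open and shut, and the axes are right-handed (so a half turn about z gives the same grasp; the last joint's range is limited). The gripper opens to 94 mm and grips with 3 to 60 N. Pads are 16 mm wide; open, the fingers measure 119 mm over their backs; the gripper's body (75 mm by 177 mm) begins 78 mm behind the grasp point.
Start: joints at [1.257, 0.3, 1.521, -0, 1.321, -0.067], TCP at [0.134, 0.533, 0.205] pointing down, gripper open.
Joint ranges: [-3.03, 3.03], [-0.79, 2.21], [0.23, 2.52], [-1.04, 4.18], [0, 3.07], [-2.55, 2.55]. Speed limits (rad/s): [2.22, 2.22, 2.57, 3.14, 3.14, 3.14].

## Interface

Orientations are given as a rotation vector (axis times angle).
In Python, from bench import robot, vision gives the robot as it stands. The module is installed in compiled form; this text tells all that it offers.
- The arm moves only by the shell command python3 -m creep 'ROWS' [OPENING]. ROWS is a JSON object of lists of equal length, an entry for each row: "offset": the shift along the world's x, y, z in m, a list of three; "turn": the turn, a rotation vector about the world's x, y, z in rad, a list of three. A call has 1 to 20 rows; each row is the pose to reach, as a shift and turn from the pose measured when the call began; what a row does not reach only later rows make up. A row lasts 1/12 s, in which the tool goes at most 41.7 mm and 7.16 degrees, less where a joint would pass 70% of its speed; a pose out of reach is approached as far as the arm can. A call with a gripper value outside its range is refused whole. OPENING is the gripper command: -1 is fully open, 1 is shut, values between are in proportion, set as the call begins (- or left out, the last holds). The fingers move at their own pace and stop on an object; the grip force is fixed at half the most. Time passes only in rows, so rows that repeat a pose let the fingers close. It gives the time, the measured TCP pose, the force and the opening at its end, in the units of the state.
- robot.observe(): the state, without advancing time (a new reading comes with each control period).
- vision.read_camera(name): name is "side" or "top" or "wrist"; returns the picture (480x640x3 uint8, red, green, blue); there is no depth.
- vision.camera_params(name): a dict with "mtx" (3x3 intrinsics, pixels), "view" (4x4, takes a point from world to camera coordinates); the wrist camera has in their place "mount" (4x4, takes a point from camera to tool coordinates, whose origin is the TCP and whose axes are the tool frame's). Camera axes: x right, y up, looking along -z (the intrinsics and any distortion apply to the point x, -y, -z); pixel columns grow to the right and rows downward; lengths in m; the calibration is good to about 2 mm. A picture is of the moment at which its call begins: read the wrist's pose just before it. camera_params takes no time and is no camera call.
- robot.sign_off(): hands the job in, once; it reports no verdict.
The state is a dict: "time_s": time; "joint_pos": joint angles; "joint_vel": joint speeds; "effort": joint torques, N m; "ee_pos": TCP position; "tool_rot": TCP orientation; "force": force on the tool from outside, world axes, zero at the start; "moment": the same for the moment, N m; "finger_gap": finger opening in m.
Only numpy, scipy, OpenCV 4.12 (cv2) and the standard library are available. Lean on these libraries where they do the work, as an engineer would, in place of code of your own. Each camera call takes 0.05 s, during which the arm holds its last target.

## Working session

There is one attempt and no reset: what is moved stays moved. The work goes in short steps, Python scripts to look and compute and a shell command to move; the robot and the scene stay as the last step left them, time stands still between calls to the robot, and variables do not carry over. Pictures are saved under pics/ and viewed, and the job is handed in when it is done.

```bash
mkdir -p pics
python3 - <<'E'
from bench import robot, vision
import cv2
s=robot.observe()
print({k:(s[k]) for k in s}, robot.grip_point_offset)
for n in ["side","top","wrist"]:
    cv2.imwrite(f"pics/{n}0.png",vision.read_camera(n)[:,:,::-1])
    print(n,vision.camera_params(n))
E
```

```text
{'time_s': 0.0, 'joint_pos': array([ 1.25742138e+00,  3.00449350e-01,  1.52158459e+00, -2.01958960e-05,
        1.32068971e+00, -6.65970708e-02]), 'joint_vel': array([ 0.00147925,  0.00079592, -0.00029482,  0.00016248,  0.00052295,
        0.000348  ]), 'effort': array([-6.26642377e-04, -5.31805372e+01, -3.52734089e+01,  7.08121830e-02,
        2.44405976e-02, -4.51423125e-05]), 'ee_pos': array([0.13427992, 0.53308622, 0.20489678]), 'tool_rot': array([ 2.47744049e+00,  1.93075219e+00, -1.45330694e-03]), 'force': array([ 0.0112645 , -0.04298612,  0.29938324]), 'moment': array([-0.00153077, -0.00466878, -0.00158061]), 'finger_gap': 0.09397361132991426} 0.0188
side {'mtx': array([[510.10915952,   0.        , 318.54267871],
       [  0.        , 510.10915952, 234.00101101],
       [  0.        ,   0.        ,   1.        ]]), 'view': array([[ 0.71495942, -0.69906914,  0.01163445, -0.27694951],
       [ 0.5497529 ,  0.5723747 ,  0.60840689, -0.36250568],
       [-0.43197775, -0.42859017,  0.79353997, -0.95866499],
       [ 0.        ,  0.        ,  0.        ,  1.        ]])}
top {'mtx': 
[... 228 characters left out ...]
   [ 0.99777701,  0.02085839,  0.06329272, -0.48280047],
       [-0.06306081, -0.01159506,  0.99794233, -1.76607644],
       [ 0.        ,  0.        ,  0.        ,  1.        ]])}
wrist {'mtx': array([[429.24530631,   0.        , 322.92337542],
       [  0.        , 429.24530631, 235.29801383],
       [  0.        ,   0.        ,   1.        ]]), 'mount': array([[ 9.99999391e-01,  6.92900843e-04, -8.59266448e-04,
        -1.10762775e-03],
       [ 4.36709195e-04, -9.63270244e-01, -2.68533510e-01,
        -7.84310833e-02],
       [-1.01377290e-03,  2.68532971e-01, -9.63269960e-01,
        -1.80858311e-01],
       [ 0.00000000e+00,  0.00000000e+00,  0.00000000e+00,
         1.00000000e+00]])}
```

View pics/top0.png

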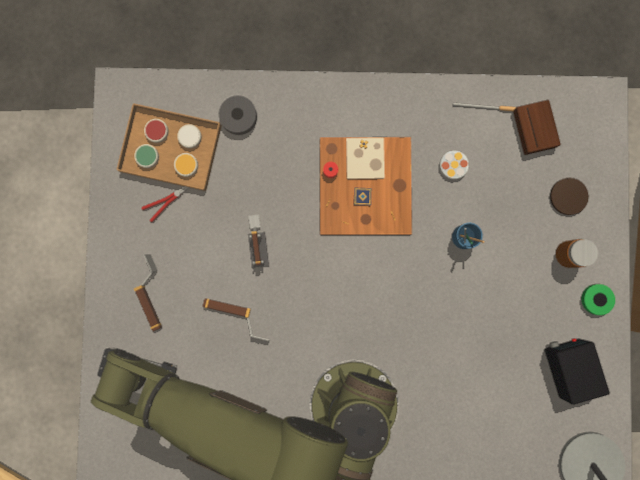

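View pics/side0.png

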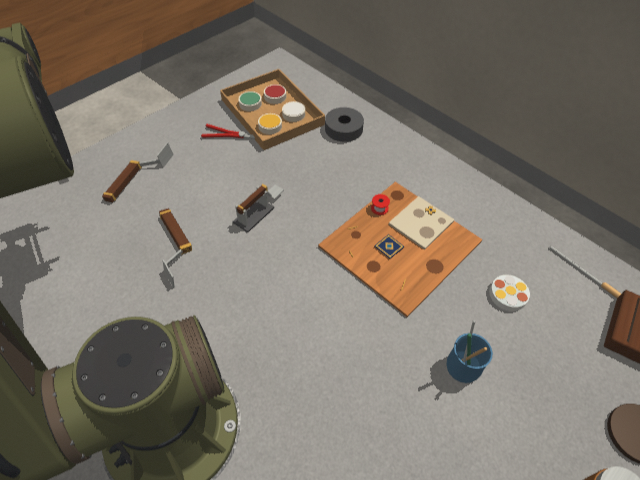

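View pics/wrist0.png

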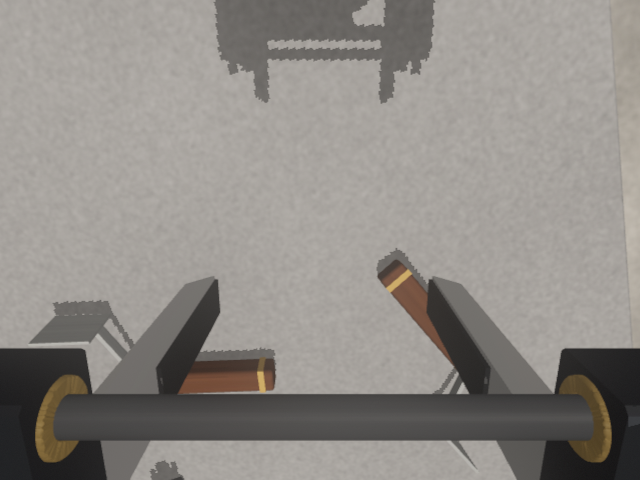

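Lifter candidates in the top view are the one on the rest (256,245), a loose one at (227,308) and a loose one at (148,307). The one on the rest fits "on its rest" and "smallest". I'll check it in a close crop and measure.

```bash
cat > h.py <<'E'
import numpy as np, cv2
from bench import robot, vision
from scipy.spatial.transform import Rotation as R
def cam(name, s=None):
    p=vision.camera_params(name); K=p["mtx"]
    if name=="wrist":
        T=np.eye(4); T[:3,:3]=R.from_rotvec(s["tool_rot"]).as_matrix(); T[:3,3]=s["ee_pos"]
        V=np.linalg.inv(T@p["mount"])
    else: V=p["view"]
    return K,V
def ray(K,V,u,v):
    d=np.array([(u-K[0,2])/K[0,0],-(v-K[1,2])/K[1,1],-1.])
    return -V[:3,:3].T@V[:3,3], V[:3,:3].T@d
def pix2w(K,V,u,v,z):
    c,d=ray(K,V,u,v); return c+d*(z-c[2])/d[2]
def proj(K,V,p):
    q=V[:3,:3]@np.asarray(p)+V[:3,3]; return np.array([K[0,0]*q[0]/-q[2]+K[0,2], K[1,1]*q[1]/q[2]*1+K[1,2]])
E
python3 - <<'E'
from h import *
a=cv2.imread("pics/top0.png")[200:290,210:310]; b=cv2.imread("pics/side0.png")[170:245,220:300]
c=cv2.imread("pics/top0.png")[125:245,310:420]
cv2.imwrite("pics/c1.png",np.hstack([cv2.resize(a,(400,400),interpolation=2),cv2.resize(b,(400,400),interpolation=2)]))
cv2.imwrite("pics/c2.png",cv2.resize(c,None,fx=5,fy=5,interpolation=2))
K,V=cam("top")
for n,u,v,z in [("bl tl",320,137,.01),("tr",412,137,.01),("br",411,235,.01),("bl",320,235,.01),("tile nl",347,179,.018),("nr",384,179,.018),("pend",363,197,.016),("h back",257,264,.07),("h front",255,230,.07),("tip",254,216,.02),("pot",467,236,.08),("spool",330,170,.04),("l2a",205,303,.02),("l2b",248,312,.02),("l3a",138,288,.02),("l3b",156,327,.02)]:
    print(n,pix2w(K,V,u,v,z).round(4))
print(proj(K,V,pix2w(K,V,100,200,.01)))
E
```

```text
bl tl [0.7806 0.1144 0.01  ]
tr [ 0.7858 -0.1581  0.01  ]
br [ 0.4948 -0.1585  0.01  ]
bl [0.4893 0.1082 0.01  ]
tile nl [0.6553 0.0323 0.018 ]
nr [ 0.6575 -0.0763  0.018 ]
pend [ 0.6033 -0.0157  0.016 ]
h back [0.3992 0.2846 0.07  ]
h front [0.4956 0.2929 0.07  ]
tip [0.5403 0.3026 0.02  ]
pot [ 0.4903 -0.3058  0.08  ]
spool [0.6771 0.083  0.04  ]
l2a [0.2837 0.438  0.02  ]
l2b [0.2604 0.3122 0.02  ]
l3a [0.3228 0.6349 0.02  ]
l3b [0.2113 0.578  0.02  ]
[100. 200.]
```

View pics/c1.png

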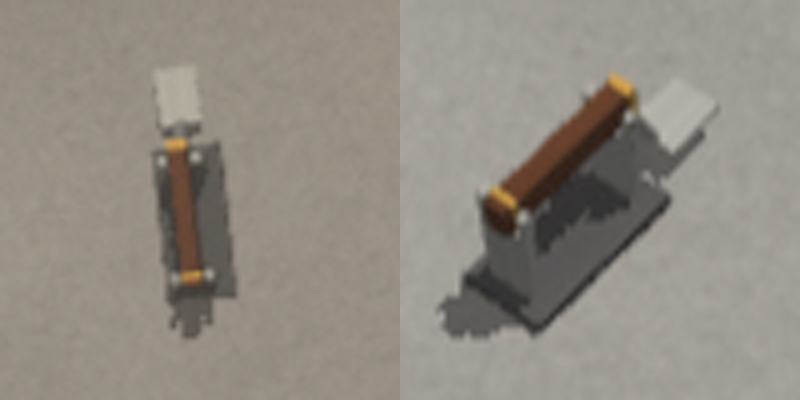

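View pics/c2.png

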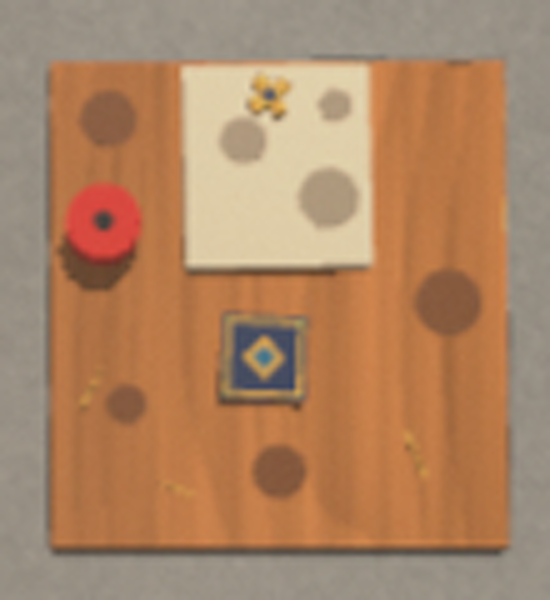

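The close crop shows a dark wooden handle with brass ends in the forked rest, blade pointing forward. It measures about 97 mm long (expected 96), while the two loose ones measure about 125 mm or more, so this is the lifter. Next I'll look at the board closely with the wrist camera, then the rest.

```bash
python3 -m creep '{"offset":[[0.02,-0.027,0],[0.043,-0.06,0],[0.067,-0.092,0.0],[0.09,-0.125,0],[0.113,-0.157,0],[0.137,-0.19,0],[0.16,-0.222,0],[0.183,-0.254,0],[0.207,-0.287,0],[0.23,-0.32,0],[0.253,-0.351,0],[0.277,-0.384,0],[0.3,-0.416,0],[0.323,-0.448,0],[0.347,-0.481,0],[0.37,-0.512,0],[0.385,-0.533,0],[0.396,-0.548,0],[0.396,-0.548,0],[0.396,-0.548,0]],"turn":[[0,0,0.02],[0,0,0.04],[0,0,0.06],[0,0,0.08],[0,0,0.1],[0,0,0.12],[0,0,0.14],[0,0,0.16],[0,0,0.18],[0,0,0.2],[0,0,0.21],[0,0,0.22],[0,0,0.23],[0,0,0.24],[0,0,0.25],[0,0,0.26],[0,0,0.26],[0,0,0.26],[0,0,0.26],[0,0,0.26]]}'
python3 - <<'E'
from h import *
s=robot.observe(); im=vision.read_camera("wrist")
np.save("pics/w1.npy",np.r_[s["ee_pos"],s["tool_rot"]])
cv2.imwrite("pics/w1.png",im[:,:,::-1]); print(s["ee_pos"],s["joint_vel"].round(3))
E
```

```text
time_s: 1.82
ee_pos: [0.5302, -0.0152, 0.2045]
tool_rot: [-2.208, -2.234, 0.002]
force: [-0.5, 0.1, 0.5]
finger_gap: 0.094
[ 0.53016543 -0.01520575  0.2044885 ] [ 0.032 -0.025  0.021  0.002 -0.001  0.01 ]
```

View pics/w1.png

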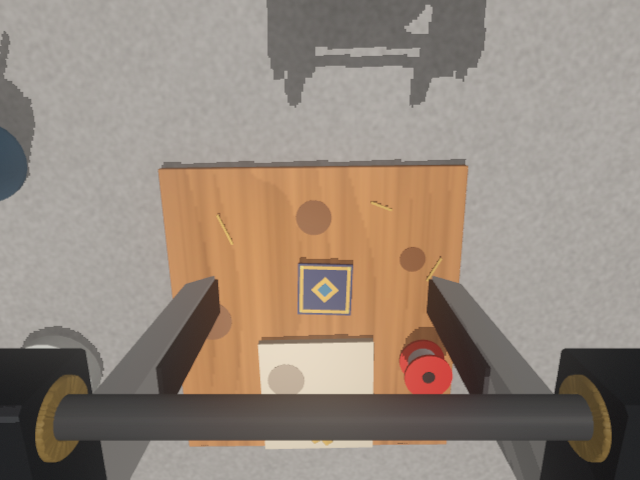

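Run:
```python
from h import *
im=cv2.imread("pics/w1.png"); cv2.imwrite("pics/c3.png",cv2.resize(im[255:395,250:390],None,fx=4.2,fy=4.2,interpolation=cv2.INTER_CUBIC))
```

```text
(no output)
```

View pics/c3.png

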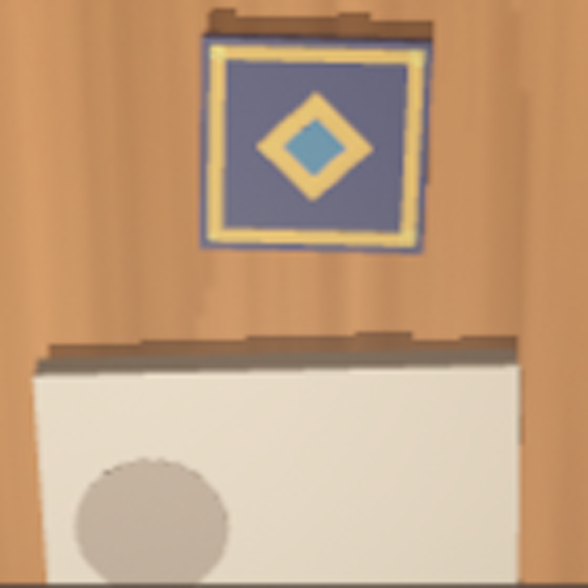

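Run:
```python
from h import *
w=np.load("pics/w1.npy"); s=dict(ee_pos=w[:3],tool_rot=w[3:]); K,V=cam("wrist",s)
f=lambda u,v,z: pix2w(K,V,250+u/4.2,255+v/4.2,z)[:2]
P=[f(*c,.0165) for c in [(203,38),(433,38),(423,252),(202,248)]]
print("pend",np.round(P,4),"c",np.mean(P,0).round(4),"sides",[np.linalg.norm(P[i]-P[(i+1)%4]).round(4) for i in range(4)])
for i,j in [(0,1),(3,2)]:
    d=P[i]-P[j]; print("edge yaw",np.degrees(np.arctan2(-d[0],d[1])))
    
for i,j in [(3,0),(2,1)]:
    d=P[i]-P[j]; print("edge yaw",np.degrees(np.arctan2(d[1],d[0])))
T=[f(34,376,.018),f(518,366,.018)]; d=T[0]-T[1]; print("tile",np.round(T,4),np.linalg.norm(d),np.degrees(np.arctan2(-d[0],d[1])))
d=T[1]-T[0]; print(np.degrees(np.arctan2(-d[0],d[1])))
B=[pix2w(K,V,160,168,.01)[:2],pix2w(K,V,467,166,.01)[:2]];d=B[1]-B[0];print("board",np.round(B,4),np.linalg.norm(d),np.degrees(np.arctan2(-d[0],d[1])))
```

```text
pend [[ 0.5816 -0.0378]
 [ 0.581   0.012 ]
 [ 0.6317  0.0113]
 [ 0.6313 -0.0382]] c [ 0.6064 -0.0132] sides [np.float64(0.0498), np.float64(0.0507), np.float64(0.0495), np.float64(0.0497)]
edge yaw -179.35530327308192
edge yaw 179.50680783206852
edge yaw -0.4828002149218971
edge yaw -0.7991467088424234
tile [[ 0.6628 -0.0765]
 [ 0.6591  0.0336]] 0.1101193607906897 -178.0402758968634
1.9597241031366268
board [[ 0.4968 -0.1581]
 [ 0.4921  0.1088]] 0.2668975449279319 1.0218768042910382
```

The pendant and tile measure correctly: sides about 50 mm, tile width 110 mm, gap about 29 mm, tile normal yaw about 2°. Now above the lifter.

```bash
python3 -m creep '{"offset":[[-0.008,0.028,0],[-0.018,0.065,0],[-0.028,0.103,0],[-0.038,0.14,0],[-0.048,0.177,0],[-0.058,0.214,0],[-0.068,0.25,0],[-0.077,0.28,0],[-0.083,0.304,0],[-0.083,0.304,0],[-0.083,0.304,0]],"turn":[[0,0,0.01],[0,0,0.02],[0,0,0.03],[0,0,0.04],[0,0,0.05],[0,0,0.06],[0,0,0.07],[0,0,0.075],[0,0,0.075],[0,0,0.075],[0,0,0.075]]}'
python3 - <<'E'
from h import *
s=robot.observe(); im=vision.read_camera("wrist")
np.save("pics/w2.npy",np.r_[s["ee_pos"],s["tool_rot"]])
cv2.imwrite("pics/w2.png",im[:,:,::-1]); print(s["ee_pos"])
cv2.imwrite("pics/c4.png",cv2.resize(im[110:360,220:420,::-1],None,fx=2.4,fy=2.4,interpolation=cv2.INTER_CUBIC))
E
```

```text
time_s: 2.78
ee_pos: [0.4455, 0.2909, 0.2048]
tool_rot: [-2.118, -2.32, 0.002]
force: [0.6, 0.0, -0.9]
finger_gap: 0.0942
[0.44551056 0.29089517 0.20475994]
```

View pics/w2.png

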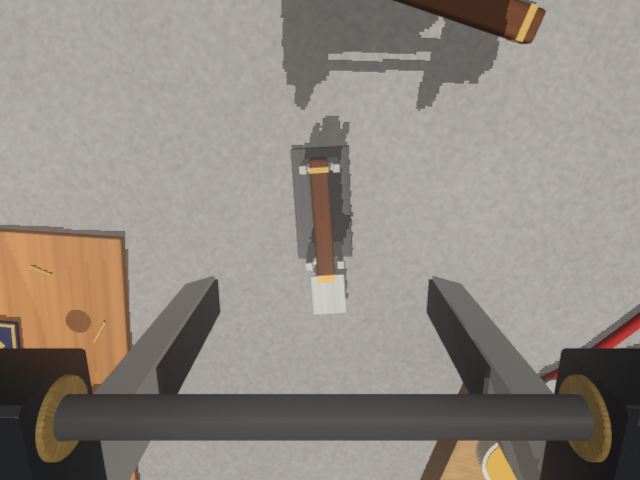

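View pics/c4.png

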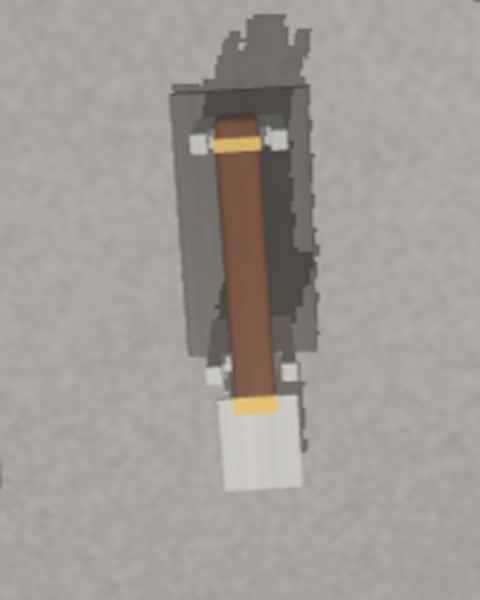

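Run:
```python
from h import *
w=np.load("pics/w2.npy"); s=dict(ee_pos=w[:3],tool_rot=w[3:]); K,V=cam("wrist",s)
f=lambda u,v,z: pix2w(K,V,220+u/2.4,110+v/2.4,z)[:2]
H=[f(*c,.069) for c in [(214,138),(261,136),(234,414),(278,412)]]
b=(H[0]+H[1])/2; e=(H[2]+H[3])/2; d=e-b
print("H",np.round(H,4),"len",np.linalg.norm(d),"w",np.linalg.norm(H[0]-H[1]),"c",(b+e)/2,"yaw",np.degrees(np.arctan2(d[1],d[0])))
t=[f(226,491,.017),f(303,486,.017)]; m=(t[0]+t[1])/2
print("tip",m,np.linalg.norm(t[0]-t[1])); g=m-(b+e)/2; print(np.linalg.norm(g),np.degrees(np.arctan2(g[1],g[0])))
F=[f(*c,.064) for c in [(200,143),(279,139),(215,377),(290,372)]]
print("forks",np.round(F,4), np.mean(F,0))
M=R.from_rotvec(w[3:]).as_matrix(); print(M.round(4), np.degrees(np.arctan2(M[1,0],M[0,0])))
```

```text
H [[0.4045 0.2762]
 [0.4026 0.2905]
 [0.4939 0.2902]
 [0.4919 0.3046]] len 0.09046910772794084 w 0.01437613589013601 c [0.4482537 0.2903861] yaw 8.923798518211038
tip [0.54476084 0.30604119] 0.03019774975955194
0.09776865327333496 9.214081054203753
forks [[0.407  0.2719]
 [0.4036 0.2963]
 [0.4835 0.2829]
 [0.4795 0.3075]] [0.4433874  0.28965305]
[[-9.120e-02  9.958e-01 -8.000e-04]
 [ 9.958e-01  9.120e-02 -7.000e-04]
 [-6.000e-04 -9.000e-04 -1.000e+00]] 95.23247921370128
```

The picture shows the lifter in the forks: handle at (316-331, 165-280), blade front edge at about (330,313). Yaw is about 8.9° and the middle is about (0.4455, 0.290). I'll descend and grip.

```bash
python3 -m creep '{"offset":[[0,-0.001,-0.02],[0,-0.001,-0.05],[0,-0.001,-0.085],[0,-0.001,-0.115],[0,-0.001,-0.14],[0,-0.001,-0.155],[0,-0.001,-0.162],[0,-0.001,-0.164],[0,-0.001,-0.164]],"turn":[[0,0,0.03],[0,0,0.064],[0,0,0.064],[0,0,0.064],[0,0,0.064],[0,0,0.064],[0,0,0.064],[0,0,0.064],[0,0,0.064]]}'
python3 -m creep '{"offset":[[0,0,0],[0,0,0],[0,0,0],[0,0,0],[0,0,0],[0,0,0],[0,0,0],[0,0,0],[0,0,0],[0,0,0]],"turn":[[0,0,0],[0,0,0],[0,0,0],[0,0,0],[0,0,0],[0,0,0],[0,0,0],[0,0,0],[0,0,0],[0,0,0]]}' 1
```

```text
time_s: 3.58
ee_pos: [0.4463, 0.2886, 0.0413]
tool_rot: [2.045, 2.385, -0.001]
force: [0.7, 1.4, 0.6]
finger_gap: 0.094
time_s: 4.42
ee_pos: [0.4463, 0.2886, 0.0412]
tool_rot: [2.045, 2.385, -0.001]
force: [0.1, 0.3, 0.6]
finger_gap: 0.031
```

```bash
python3 -m creep '{"offset":[[0,0,0],[0,0,0],[0,0,0],[0,0,0],[0,0,0],[0,0,0],[0,0,0]],"turn":[[0,0,0],[0,0,0],[0,0,0],[0,0,0],[0,0,0],[0,0,0],[0,0,0]]}' 1
```

```text
time_s: 5.0
ee_pos: [0.4463, 0.2886, 0.0412]
tool_rot: [2.045, 2.385, -0.001]
force: [0.5, -0.7, -0.1]
finger_gap: 0.0136
```

```bash
python3 -m creep '{"offset":[[0,0,0.006],[0,0,0.018],[0,0,0.034],[0,0,0.052],[0,0,0.07],[0,0,0.084],[0,0,0.09],[0,0,0.09],[0,0,0.09]],"turn":[[0,0,0],[0,0,0],[0,0,0],[0,0,0],[0,0,0],[0,0,0],[0,0,0],[0,0,0],[0,0,0]]}'
python3 - <<'E'
from h import *
s=robot.observe(); im=vision.read_camera("wrist")
np.save("pics/w3.npy",np.r_[s["ee_pos"],s["tool_rot"]])
cv2.imwrite("pics/w3.png",im[:,:,::-1]); print(s["ee_pos"],s["tool_rot"],s["force"],s["moment"])
im=vision.read_camera("side");cv2.imwrite("pics/s3.png",im[:,:,::-1]);
cv2.imwrite("pics/s3c.png",cv2.resize(im[80:260,180:380,::-1],None,fx=3,fy=3,interpolation=cv2.INTER_CUBIC))
E
```

```text
time_s: 5.75
ee_pos: [0.4462, 0.2886, 0.1312]
tool_rot: [2.045, 2.385, -0.001]
force: [0.4, -0.1, -2.3]
finger_gap: 0.0138
[0.44618003 0.28856598 0.13121288] [ 2.04475590e+00  2.38484471e+00 -1.16727988e-03] [ 0.36156836 -0.11556052 -2.26675909] [ 0.03512645 -0.00718972  0.01066911]
```

View pics/w3.png

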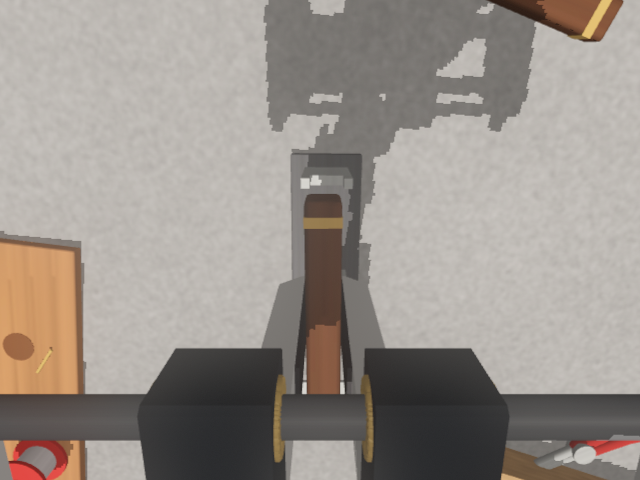

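View pics/s3c.png

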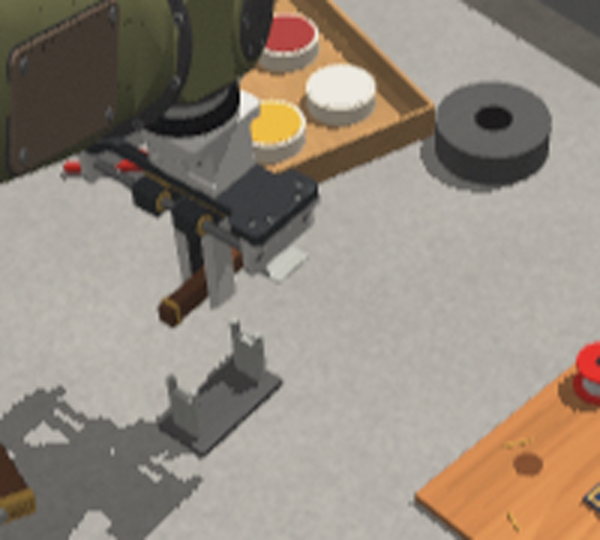

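```bash
python3 -m creep '{"offset":[[0,-0.008,0],[0.002,-0.028,0],[0.004,-0.058,0],[0.006,-0.09,0],[0.008,-0.122,0],[0.01,-0.154,0],[0.012,-0.186,-0.01],[0.014,-0.218,-0.02],[0.016,-0.25,-0.035],[0.018,-0.278,-0.05],[0.019,-0.297,-0.06],[0.0193,-0.3056,-0.06],[0.0193,-0.3056,-0.06],[0.0193,-0.3056,-0.06]],"turn":[[0,0,-0.01],[0,0,-0.02],[0,0,-0.03],[0,0,-0.045],[0,0,-0.06],[0,0,-0.075],[0,0,-0.09],[0,0,-0.105],[0,0,-0.115],[0,0,-0.119],[0,0,-0.119],[0,0,-0.119],[0,0,-0.119],[0,0,-0.119]]}'
python3 - <<'E'
from h import *
s=robot.observe(); im=vision.read_camera("wrist")
np.save("pics/w4.npy",np.r_[s["ee_pos"],s["tool_rot"]])
cv2.imwrite("pics/w4.png",im[:,:,::-1]); print(s["ee_pos"],s["tool_rot"],s["force"],s["moment"])
im=vision.read_camera("side");cv2.imwrite("pics/s4.png",im[:,:,::-1]);
cv2.imwrite("pics/s4c.png",cv2.resize(im[150:300,300:500,::-1],None,fx=4,fy=4,interpolation=cv2.INTER_CUBIC))
im=vision.read_camera("top")
cv2.imwrite("pics/t4c.png",cv2.resize(im[125:265,300:430,::-1],None,fx=4,fy=4,interpolation=cv2.INTER_CUBIC))
K,V=cam("side"); M=R.from_rotvec(s["tool_rot"]).as_matrix()
for t in [(-.0,.0995,.0262),(-.015,.0995,.0262),(.015,.0995,.0262)]:
    p=M@np.array(t)+s["ee_pos"]; print(p.round(4),proj(K,V,p),proj(*cam("top"),p))
E
```

```text
time_s: 7.02
ee_pos: [0.4653, -0.017, 0.0708]
tool_rot: [-2.184, -2.258, 0.003]
force: [0.5, 0.6, -1.5]
finger_gap: 0.014
[ 0.46525498 -0.01696107  0.07079594] [-2.18375055 -2.25786488  0.0030303 ] [ 0.48520345  0.64692079 -1.52695717] [0.01682405 0.02398498 0.00539781]
[ 0.5647 -0.0137  0.0444] [378.63701264 248.4413782 ] [362.73992042 209.00679284]
[ 0.5652 -0.0287  0.0444] [383.74630613 252.18250684] [367.94220503 208.93918855]
[0.5642 0.0013 0.0444] [373.58216089 244.7401129 ] [357.53856787 209.07438502]
```

View pics/s4c.png

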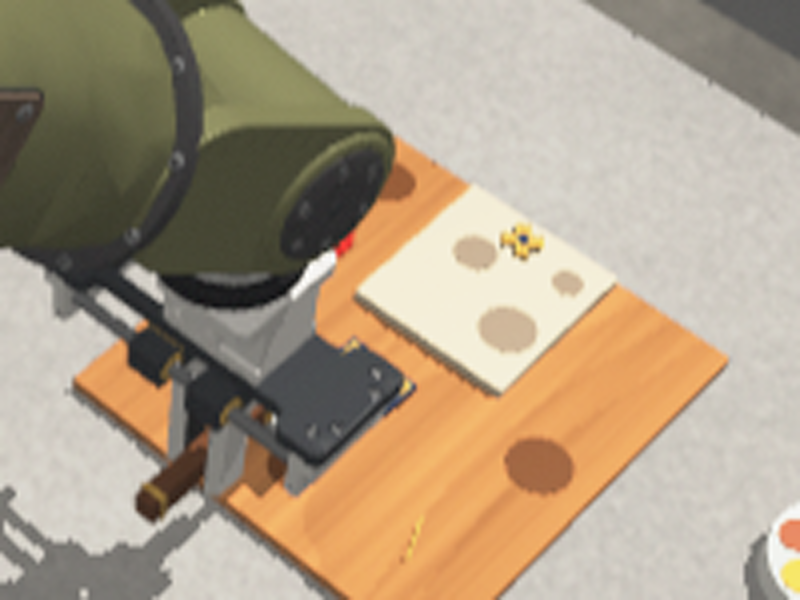

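View pics/t4c.png

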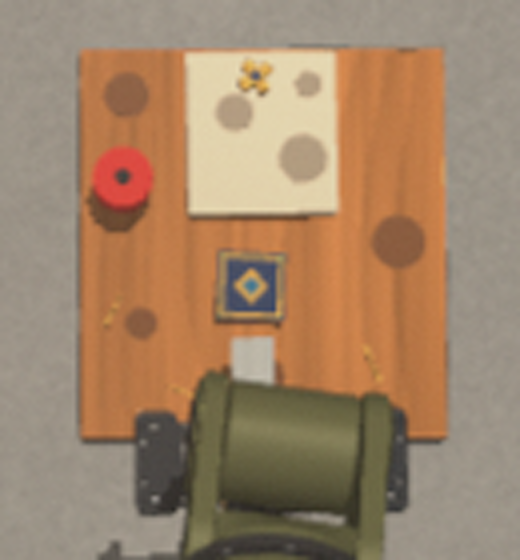

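The top view shows the blade edge at pixels (357.8-368.3, 209.5) against a predicted (357.5-367.9, 209.0), so the tip model holds. I'll descend to about 2 mm above the board, then feel for it.

```bash
python3 -m creep '{"offset":[[0,0,-0.008],[0,0,-0.018],[0,0,-0.026],[0,0,-0.031],[0,0,-0.0326],[0,0,-0.0326],[0,0,-0.0326],[0,0,-0.0326]],"turn":[[0,0,0],[0,0,0],[0,0,0],[0,0,0],[0,0,0],[0,0,0],[0,0,0],[0,0,0]]}'
python3 -c "
from h import *
s=robot.observe();print(s['ee_pos'],s['tool_rot'],s['force'],s['moment'])"
python3 -m creep '{"offset":[[0,0,-0.0005],[0,0,-0.001],[0,0,-0.001],[0,0,-0.001]],"turn":[[0,0,0],[0,0,0],[0,0,0],[0,0,0]]}'
python3 -c "
from h import *
s=robot.observe();print(s['ee_pos'],s['force'],s['moment'])"
```

```text
time_s: 7.83
ee_pos: [0.4656, -0.0163, 0.0386]
tool_rot: [2.181, 2.26, -0.002]
force: [0.1, -0.9, -0.8]
finger_gap: 0.0138
[ 0.46564101 -0.01629338  0.03861636] [ 2.18135213e+00  2.26004438e+00 -1.98037044e-03] [ 0.12256338 -0.89993502 -0.78052259] [ 0.01710461 -0.02628623  0.00110823]
time_s: 8.17
ee_pos: [0.4657, -0.0163, 0.0377]
tool_rot: [2.181, 2.26, -0.002]
force: [-0.2, -1.0, -1.1]
finger_gap: 0.0135
[ 0.46569022 -0.01628629  0.03771883] [-0.17519493 -0.98273947 -1.06531665] [ 0.00702219  0.04186914 -0.0389456 ]
```

```bash
python3 -m creep '{"offset":[[0,0,-0.0005],[0,0,-0.001],[0,0,-0.001],[0,0,-0.001]],"turn":[[0,0,0],[0,0,0],[0,0,0],[0,0,0]]}'
python3 -c "
from h import *
s=robot.observe();print(s['ee_pos'],s['force'],s['moment'])"
python3 -m creep '{"offset":[[0,0,-0.0005],[0,0,-0.0005],[0,0,-0.0005]],"turn":[[0,0,0],[0,0,0],[0,0,0]]}'
python3 -c "
from h import *
s=robot.observe();print(s['ee_pos'],s['force'],s['moment'])"
```

```text
time_s: 8.5
ee_pos: [0.4657, -0.0163, 0.0367]
tool_rot: [2.181, 2.26, -0.002]
force: [0.1, 0.3, -1.1]
finger_gap: 0.0137
[ 0.4656818  -0.01630377  0.03669084] [ 0.08258096  0.26016874 -1.05811037] [ 0.04826839 -0.01192206 -0.01699394]
time_s: 8.75
ee_pos: [0.4657, -0.0163, 0.0362]
tool_rot: [2.181, 2.26, -0.002]
force: [-0.1, -0.3, -1.5]
finger_gap: 0.0134
[ 0.46569521 -0.01628219  0.03618484] [-0.11602002 -0.3390404  -1.45818334] [ 0.06123118 -0.02412168  0.04617794]
```

```bash
python3 -m creep '{"offset":[[0,0,-0.0004],[0,0,-0.0004],[0,0,-0.0004]],"turn":[[0,0,0],[0,0,0],[0,0,0]]}'
python3 -c "
from h import *
s=robot.observe();print(s['ee_pos'],s['force'],s['moment'])
im=vision.read_camera('side');cv2.imwrite('pics/s5.png',im[:,:,::-1]);
cv2.imwrite('pics/s5c.png',cv2.resize(im[200:290,330:450,::-1],None,fx=6,fy=6,interpolation=cv2.INTER_CUBIC))
s=robot.observe();print(s['ee_pos'],s['force'],s['moment'])
"
```

```text
time_s: 9.0
ee_pos: [0.4657, -0.0163, 0.0359]
tool_rot: [2.181, 2.26, -0.002]
force: [-2.5, 1.3, 3.4]
finger_gap: 0.0137
[ 0.46573912 -0.01629783  0.0359091 ] [-2.477299    1.29250582  3.41180205] [0.01663236 0.24706145 0.02068289]
[ 0.46572076 -0.0162779   0.03591904] [-2.45703608 -0.08843374  2.96433871] [0.0486919  0.30501329 0.04325046]
```

View pics/s5c.png

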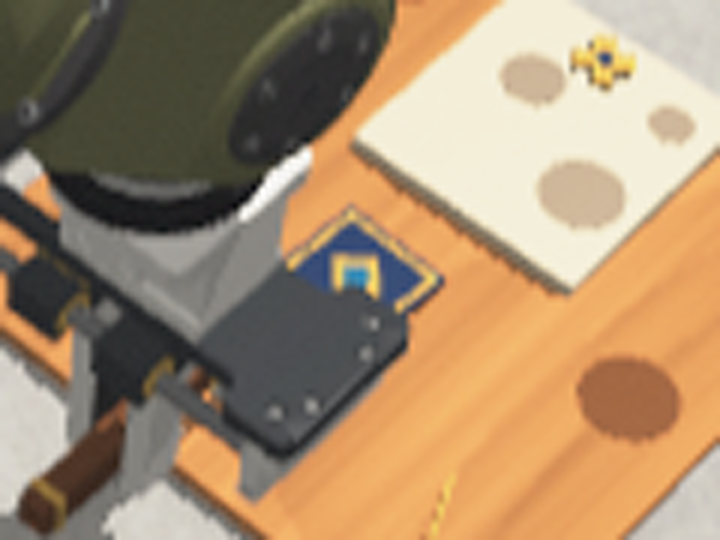

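The board contact is felt at TCP z of about 0.0360, matching the model. I'll raise 0.7 mm and slide in under the near edge.

```bash
python3 -m creep '{"offset":[[0,0,0.0007],[0.003,0,0.0007],[0.007,0,0.0007],[0.011,0,0.0007],[0.015,0,0.0007],[0.018,0.0003,0.0007],[0.019,0.0003,0.0007],[0.019,0.0003,0.0007],[0.019,0.0003,0.0007]],"turn":[[0,0,0],[0,0,0],[0,0,0],[0,0,0],[0,0,0],[0,0,0],[0,0,0],[0,0,0],[0,0,0]]}'
python3 -c "
from h import *
s=robot.observe();print(s['ee_pos'],s['force'],s['moment'])
im=vision.read_camera('top')
cv2.imwrite('pics/t5c.png',cv2.resize(im[160:240,320:410,::-1],None,fx=6,fy=6,interpolation=cv2.INTER_CUBIC))
"
```

```text
time_s: 9.8
ee_pos: [0.4846, -0.016, 0.0365]
tool_rot: [2.181, 2.26, -0.002]
force: [0.3, 0.3, -1.9]
finger_gap: 0.0138
[ 0.48464051 -0.01597219  0.03652218] [ 0.26508078  0.30678211 -1.91964614] [0.04821191 0.09939372 0.0060496 ]
```

View pics/t5c.png

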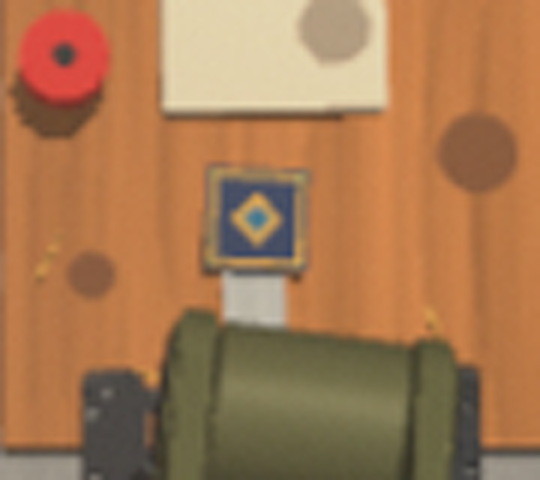

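The blade is under the near edge and centred on the pendant, which has not moved. Pushing towards the tile.

```bash
python3 -m creep '{"offset":[[0.001,0,0],[0.002,0,0],[0.003,0.0001,0],[0.004,0.0001,0],[0.0055,0.0002,0],[0.007,0.0002,0],[0.0085,0.0003,0],[0.0105,0.0004,0],[0.0125,0.0004,0],[0.0145,0.0005,0],[0.0165,0.0006,0],[0.0185,0.0006,0],[0.0205,0.0007,0],[0.0225,0.0008,0],[0.0245,0.0009,0],[0.026,0.0009,0],[0.0275,0.001,0],[0.028,0.001,0],[0.028,0.001,0],[0.028,0.001,0]],"turn":[[0,0,0],[0,0,0],[0,0,0],[0,0,0],[0,0,0],[0,0,0],[0,0,0],[0,0,0],[0,0,0],[0,0,0],[0,0,0],[0,0,0],[0,0,0],[0,0,0],[0,0,0],[0,0,0],[0,0,0],[0,0,0],[0,0,0],[0,0,0]]}'
python3 -c "
from h import *
s=robot.observe();print(s['ee_pos'],s['force'],s['moment'])
im=vision.read_camera('top')
cv2.imwrite('pics/t6c.png',cv2.resize(im[160:240,320:410,::-1],None,fx=6,fy=6,interpolation=cv2.INTER_CUBIC))
im=vision.read_camera('side');cv2.imwrite('pics/s6c.png',cv2.resize(im[190:280,340:460,::-1],None,fx=6,fy=6,interpolation=cv2.INTER_CUBIC))
"
```

```text
time_s: 11.52
ee_pos: [0.5126, -0.015, 0.0365]
tool_rot: [2.181, 2.26, -0.002]
force: [0.5, -0.5, -1.2]
finger_gap: 0.0141
[ 0.51261414 -0.01496148  0.0365291 ] [ 0.45354725 -0.45866871 -1.16625329] [ 0.08229247 -0.03558831 -0.02301416]
```

View pics/t6c.png

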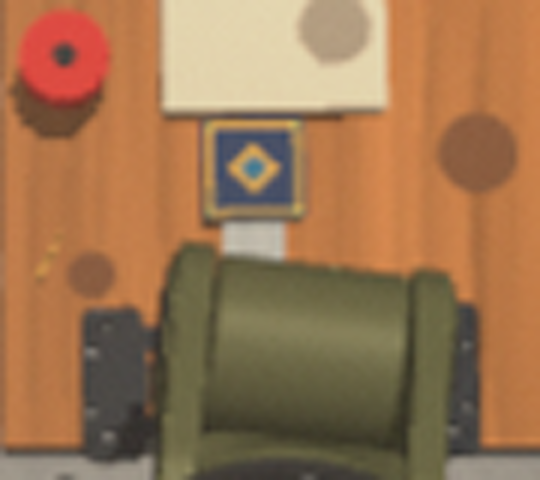

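View pics/s6c.png

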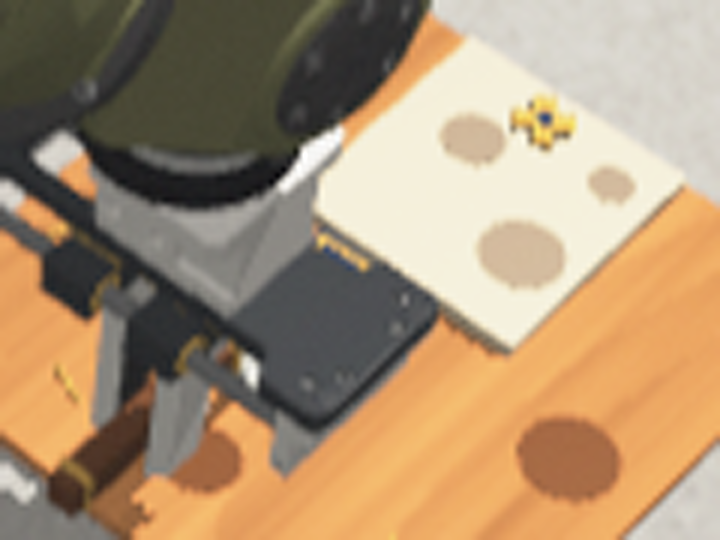

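```bash
python3 -m creep '{"offset":[[0.001,0,0],[0.0018,0.0001,0],[0.0025,0.0001,0],[0.003,0.0001,0],[0.003,0.0001,0]],"turn":[[0,0,0],[0,0,0],[0,0,0],[0,0,0],[0,0,0]]}'
python3 -m creep '{"offset":[[0.0004,0,0],[0.0007,0,0],[0.0007,0,0]],"turn":[[0,0,0],[0,0,0],[0,0,0]]}'
python3 -m creep '{"offset":[[0.0003,0,0],[0.0005,0,0],[0.0005,0,0]],"turn":[[0,0,0],[0,0,0],[0,0,0]]}'
```

```text
time_s: 12.03
ee_pos: [0.5157, -0.0149, 0.0365]
tool_rot: [2.181, 2.26, -0.002]
force: [-0.1, -0.8, -1.4]
finger_gap: 0.0136
time_s: 12.28
ee_pos: [0.5164, -0.0149, 0.0365]
tool_rot: [2.181, 2.26, -0.002]
force: [-0.1, 0.0, -0.7]
finger_gap: 0.0137
time_s: 12.53
ee_pos: [0.5164, -0.0149, 0.0364]
tool_rot: [-2.182, -2.26, 0.003]
force: [-4.9, -0.0, 1.2]
finger_gap: 0.0137
```

Contact with the tile: 4.9 N. I'll hold a firm, measured press for about 0.8 s.

```bash
python3 -m creep '{"offset":[[0.0007,0,0.0001],[0.0007,0,0.0001],[0.0007,0,0.0001],[0.0007,0,0.0001],[0.0007,0,0.0001],[0.0007,0,0.0001],[0.0007,0,0.0001],[0.0007,0,0.0001],[0.0007,0,0.0001],[0.0007,0,0.0001]],"turn":[[0,0,0],[0,0,0],[0,0,0],[0,0,0],[0,0,0],[0,0,0],[0,0,0],[0,0,0],[0,0,0],[0,0,0]]}'
python3 -c "
from h import *
s=robot.observe();print(s['ee_pos'],s['tool_rot'],s['force'],s['moment'])
im=vision.read_camera('top')
cv2.imwrite('pics/t7c.png',cv2.resize(im[160:240,320:410,::-1],None,fx=6,fy=6,interpolation=cv2.INTER_CUBIC))
s=robot.observe();print(s['ee_pos'],s['tool_rot'],s['force'],s['moment'])
"
```

```text
time_s: 13.37
ee_pos: [0.5164, -0.0148, 0.0364]
tool_rot: [-2.181, -2.259, 0.005]
force: [-7.5, -0.6, 3.7]
finger_gap: 0.0135
[ 0.51641911 -0.01484737  0.03644097] [-2.18058169 -2.25933878  0.00493614] [-7.45119416 -0.59054518  3.71732205] [-7.28499871e-04  1.16432516e+00 -1.00733935e-02]
[ 0.51643395 -0.01483603  0.03643054] [-2.18066699 -2.25929167  0.00488757] [-7.45238688 -0.1755271   2.68853519] [-0.02929918  1.17345065  0.01381769]
```

View pics/t7c.png

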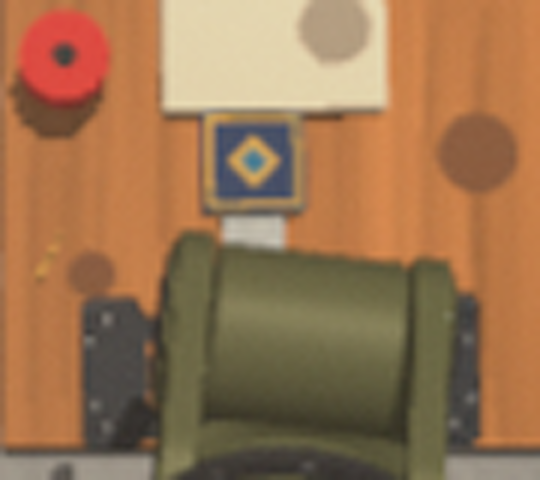

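The press held at about 7.5 N for 0.8 s with the pendant square against the tile. Now I'll compute the blade-tip path for levering.

Run:
```python
import numpy as np
pts=np.array([(6,0),(44,0),(50,3.5),(50,6.5),(0,3.5),(0,6.5)],float)
def pose(th):
    c,s=np.cos(th),np.sin(th); A=np.array([[c,s],[-s,c]])
    q=pts@A.T; z0=-q[:,1].min(); q[:,1]+=z0
    x0=-max(x for x,z in q if z<8.01); return A,np.array([x0,z0])
ref=None
for d in range(0,96,5):
    A,o=pose(np.radians(d)); k=min(2.0,d/5*1.0)
    p=A@np.array([6-k,3.5])+o; T=p-[0,2]
    n=A@np.array([6,3.5])+o
    print(d,"notch",n.round(1),"tipUnder",T.round(1),"rel to contact",(T-[-44,0.]).round(1), "bottomcorner in body", (A.T@(T-o)).round(1))
```

```text
0 notch [-44.    3.5] tipUnder [-44.    1.5] rel to contact [0.  1.5] bottomcorner in body [6.  1.5]
5 notch [-44.1   6.8] tipUnder [-45.1   4.9] rel to contact [-1.1  4.9] bottomcorner in body [5.2 1.5]
10 notch [-43.9  10. ] tipUnder [-45.8   8.4] rel to contact [-1.8  8.4] bottomcorner in body [4.3 1.5]
15 notch [-43.3  13.2] tipUnder [-45.2  11.7] rel to contact [-1.2 11.7] bottomcorner in body [4.5 1.6]
20 notch [-42.4  16.3] tipUnder [-44.3  15. ] rel to contact [-0.3 15. ] bottomcorner in body [4.7 1.6]
25 notch [-41.1  19.2] tipUnder [-43.   18.1] rel to contact [ 1.  18.1] bottomcorner in body [4.8 1.7]
30 notch [-39.6  22. ] tipUnder [-41.3  21. ] rel to contact [ 2.7 21. ] bottomcorner in body [5.  1.8]
35 notch [-37.8  25.2] tipUnder [-39.4  24.4] rel to contact [ 4.6 24.4] bottomcorner in body [5.1 1.9]
40 notch [-35.6  28.3] tipUnder [-37.2  27.6] rel to contact [ 6.8 27.6] bottomcorner in body [5.3 2. ]
45 notch [-33.2  31.1] tipUnder [-34.6  30.5] rel to contact [ 9.4 30.5] bottomcorner in body [5.4 2.1]
50 notch [-30.6  33.7] tipUnder [-31.9  33.2] rel to contact [12
[... 257 characters left out ...]
[-21.3  39.9] tipUnder [-22.2  39.7] rel to contact [21.8 39.7] bottomcorner in body [5.8 2.7]
70 notch [-17.9  41.3] tipUnder [-18.6  41.2] rel to contact [25.4 41.2] bottomcorner in body [5.9 2.8]
75 notch [-14.3  42.5] tipUnder [-14.8  42.4] rel to contact [29.2 42.4] bottomcorner in body [5.9 3. ]
80 notch [-10.6  43.3] tipUnder [-10.9  43.3] rel to contact [33.1 43.3] bottomcorner in body [6.  3.2]
85 notch [-6.8 43.8] tipUnder [-7.  43.8] rel to contact [37.  43.8] bottomcorner in body [6.  3.3]
90 notch [-3. 44.] tipUnder [-3. 44.] rel to contact [41. 44.] bottomcorner in body [6.  3.5]
95 notch [ 0.8 44.1] tipUnder [ 1.  44.1] rel to contact [45.  44.1] bottomcorner in body [6.  3.7]
```

```bash
python3 -m creep '{"offset":[[-0.0003,0,0.0003],[-0.0006,0,0.0008],[-0.0008,0,0.0015],[-0.001,0,0.0025],[-0.0012,0,0.0038],[-0.0015,0,0.0052],[-0.0017,0,0.0067],[-0.0018,0,0.0082],[-0.0015,0,0.0098],[-0.0012,0,0.0113],[-0.0008,0,0.013],[-0.0003,0,0.0146],[-0.0003,0,0.0146]],"turn":[[0,0,0],[0,0,0],[0,0,0],[0,0,0],[0,0,0],[0,0,0],[0,0,0],[0,0,0],[0,0,0],[0,0,0],[0,0,0],[0,0,0],[0,0,0]]}'
python3 -c "
from h import *
s=robot.observe();print(s['ee_pos'],s['tool_rot'],s['force'],s['moment'])
im=vision.read_camera('top')
a=cv2.resize(im[160:240,320:410,::-1],(450,400),interpolation=cv2.INTER_CUBIC)
im=vision.read_camera('side');b=cv2.resize(im[190:280,360:450,::-1],(350,400),interpolation=cv2.INTER_CUBIC)
cv2.imwrite('pics/ts8.png',np.hstack([a,b]))
"
```

```text
time_s: 14.5
ee_pos: [0.5164, -0.0149, 0.0514]
tool_rot: [-2.181, -2.26, 0.004]
force: [-1.3, 0.6, -1.7]
finger_gap: 0.0137
[ 0.51635036 -0.01486566  0.05139112] [-2.18087137 -2.25956605  0.00448078] [-1.27897559  0.57478217 -1.66940055] [ 0.07160226  0.08582224 -0.01421181]
```

View pics/ts8.png

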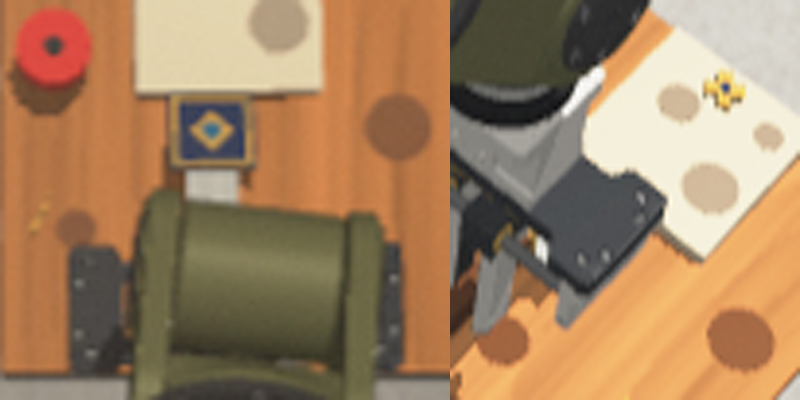

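The pendant is lifting, with its near edge raised and foreshortened. Continuing to about 55°.

```bash
python3 -m creep '{"offset":[[0.0002,0,0.0014],[0.0007,0,0.0029],[0.0015,0.0001,0.0043],[0.0024,0.0001,0.0058],[0.0033,0.0001,0.0075],[0.0042,0.0001,0.0092],[0.0053,0.0002,0.0108],[0.0064,0.0002,0.0124],[0.0076,0.0003,0.0139],[0.0089,0.0003,0.0154],[0.0102,0.0004,0.0168],[0.0116,0.0004,0.0182],[0.0131,0.0005,0.0195],[0.0146,0.0005,0.0208],[0.0146,0.0005,0.0208]],"turn":[[0,0,0],[0,0,0],[0,0,0],[0,0,0],[0,0,0],[0,0,0],[0,0,0],[0,0,0],[0,0,0],[0,0,0],[0,0,0],[0,0,0],[0,0,0],[0,0,0],[0,0,0]]}'
python3 -c "
from h import *
s=robot.observe();print(s['ee_pos'],s['tool_rot'],s['force'],s['moment'])
im=vision.read_camera('top')
a=cv2.resize(im[160:240,320:410,::-1],(450,400),interpolation=cv2.INTER_CUBIC)
im=vision.read_camera('side');b=cv2.resize(im[190:280,360:450,::-1],(350,400),interpolation=cv2.INTER_CUBIC)
cv2.imwrite('pics/ts9.png',np.hstack([a,b]))
"
```

```text
time_s: 15.85
ee_pos: [0.5311, -0.0143, 0.0721]
tool_rot: [-2.181, -2.26, 0.004]
force: [-0.6, -0.3, -1.6]
finger_gap: 0.0142
[ 0.53111874 -0.01433661  0.07211573] [-2.18083633 -2.25973885  0.00433603] [-0.64538192 -0.33982045 -1.64876805] [ 0.04393118  0.11281628 -0.01637898]
```

View pics/ts9.png

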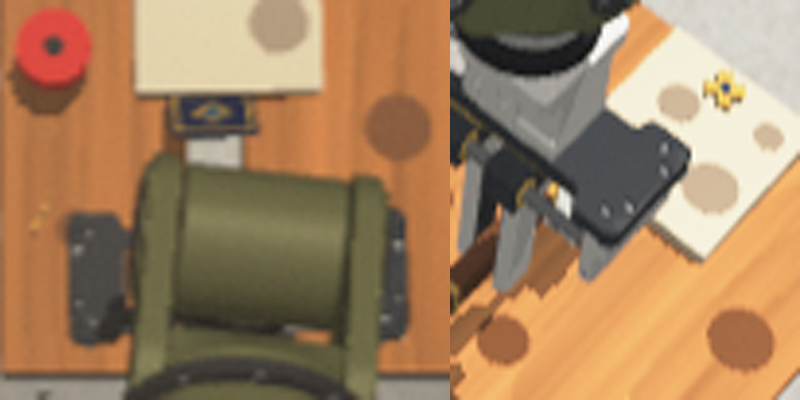

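```bash
python3 -m creep '{"offset":[[0.0017,0.0001,0.0013],[0.0035,0.0001,0.0026],[0.0052,0.0002,0.0037],[0.0069,0.0002,0.0047],[0.0087,0.0003,0.0056],[0.0105,0.0004,0.0064],[0.0124,0.0004,0.0071],[0.0143,0.0005,0.0078],[0.0162,0.0006,0.0084],[0.0182,0.0006,0.0089],[0.0202,0.0007,0.0092],[0.0222,0.0008,0.0095],[0.0222,0.0008,0.0095]],"turn":[[0,0,0],[0,0,0],[0,0,0],[0,0,0],[0,0,0],[0,0,0],[0,0,0],[0,0,0],[0,0,0],[0,0,0],[0,0,0],[0,0,0],[0,0,0]]}'
python3 -c "
from h import *
s=robot.observe();print(s['ee_pos'],s['tool_rot'],s['force'],s['moment'])
im=vision.read_camera('top')
a=cv2.resize(im[160:240,320:410,::-1],(450,400),interpolation=cv2.INTER_CUBIC)
im=vision.read_camera('side');b=cv2.resize(im[190:280,360:450,::-1],(350,400),interpolation=cv2.INTER_CUBIC)
cv2.imwrite('pics/ts10.png',np.hstack([a,b]))
"
```

```text
time_s: 17.03
ee_pos: [0.5533, -0.0135, 0.0814]
tool_rot: [-2.181, -2.26, 0.005]
force: [-0.6, -0.4, -1.4]
finger_gap: 0.0139
[ 0.55333446 -0.01353839  0.08138827] [-2.18077909 -2.25952714  0.00455794] [-0.57599218 -0.4398011  -1.43024817] [ 0.04652552  0.03332115 -0.02319743]
```

View pics/ts10.png

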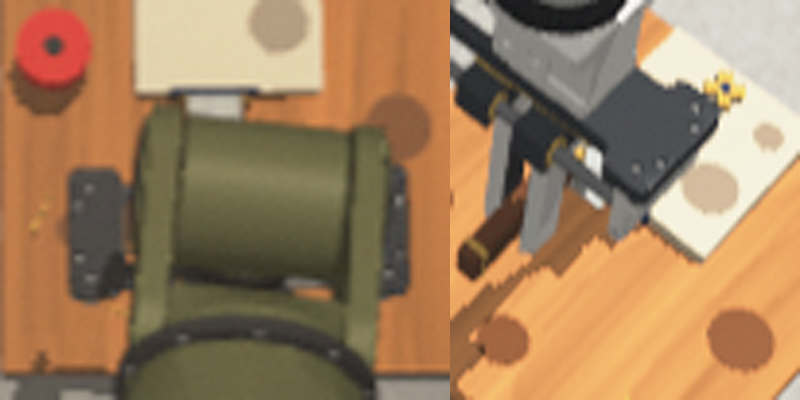

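It stands almost upright now. I'll push it gently past balance.

```bash
python3 -m creep '{"offset":[[0.001,0,0.0003],[0.002,0.0001,0.0005],[0.003,0.0001,0.0005],[0.004,0.0001,0.0006],[0.005,0.0002,0.0006],[0.006,0.0002,0.0006],[0.007,0.0002,0.0006],[0.008,0.0003,0.0006],[0.009,0.0003,0.0006],[0.01,0.0004,0.0006],[0.011,0.0004,0.0006],[0.012,0.0004,0.0005],[0.013,0.0005,0.0005],[0.014,0.0005,0.0005],[0.015,0.0005,0.0005],[0.015,0.0005,0.0005],[0.015,0.0005,0.0005]],"turn":[[0,0,0],[0,0,0],[0,0,0],[0,0,0],[0,0,0],[0,0,0],[0,0,0],[0,0,0],[0,0,0],[0,0,0],[0,0,0],[0,0,0],[0,0,0],[0,0,0],[0,0,0],[0,0,0],[0,0,0]]}'
python3 -c "
from h import *
s=robot.observe();print(s['ee_pos'],s['tool_rot'],s['force'],s['moment'])
im=vision.read_camera('top')
a=cv2.resize(im[130:210,320:410,::-1],(450,400),interpolation=cv2.INTER_CUBIC)
im=vision.read_camera('side');b=cv2.resize(im[190:280,360:450,::-1],(350,400),interpolation=cv2.INTER_CUBIC)
cv2.imwrite('pics/ts11.png',np.hstack([a,b]))
"
```

```text
time_s: 18.55
ee_pos: [0.568, -0.013, 0.0818]
tool_rot: [-2.181, -2.259, 0.005]
force: [-1.1, 0.2, -1.3]
finger_gap: 0.0139
[ 0.5680197  -0.01303758  0.08176391] [-2.1805809  -2.25940666  0.0048937 ] [-1.08936451  0.19033924 -1.2848817 ] [ 0.00296331  0.01003    -0.00938053]
```

View pics/ts11.png

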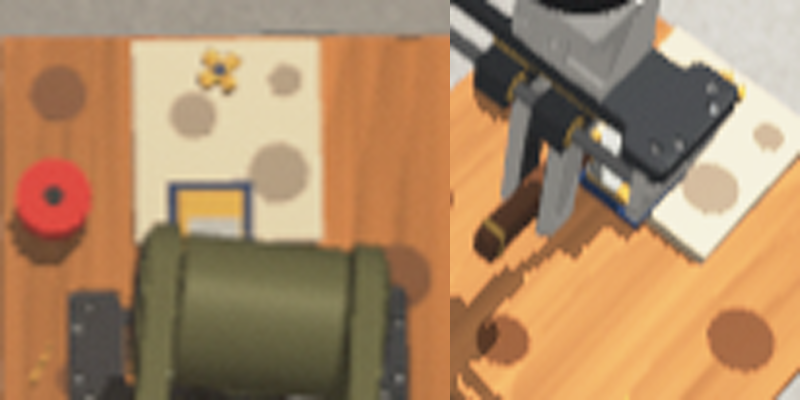

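It tipped over; the brass back is up. I'll retract and look.

```bash
python3 -m creep '{"offset":[[-0.004,0,0.004],[-0.012,0,0.01],[-0.025,0,0.016],[-0.045,0.0,0.022],[-0.07,0,0.028],[-0.095,0,0.034],[-0.115,0,0.038],[-0.122,0,0.04],[-0.122,0,0.04]],"turn":[[0,0,0],[0,0,0],[0,0,0],[0,0,0],[0,0,0],[0,0,0],[0,0,0],[0,0,0],[0,0,0]]}'
python3 -c "
from h import *
s=robot.observe();print(s['ee_pos'],s['tool_rot'],s['force'],s['moment'])
im=vision.read_camera('top')
a=cv2.resize(im[130:210,320:410,::-1],(450,400),interpolation=cv2.INTER_CUBIC)
im=vision.read_camera('side');b=cv2.resize(im[190:280,370:460,::-1],(350,400),interpolation=cv2.INTER_CUBIC)
cv2.imwrite('pics/ts12.png',np.hstack([a,b]))
"
```

```text
time_s: 19.4
ee_pos: [0.4452, -0.013, 0.1228]
tool_rot: [-2.182, -2.26, 0.003]
force: [-0.7, 0.6, -1.8]
finger_gap: 0.014
[ 0.44518211 -0.01302905  0.12284872] [-2.18159824 -2.26015512  0.00338339] [-0.65730724  0.58155776 -1.78531275] [0.04560632 0.0589554  0.00100816]
```

View pics/ts12.png

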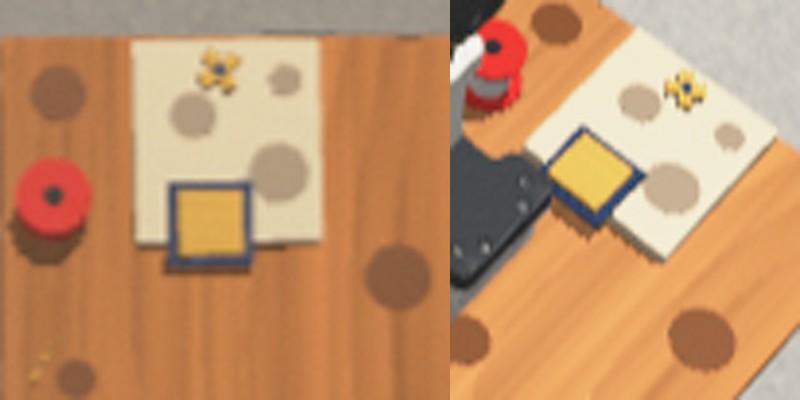

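The pendant lies flat, face down on the tile, brass back up at top-view crop (168-252, 182-265), with a few mm past the tile's near edge. The charm and spool are untouched. Now I'll carry the lifter back above the rest.

```bash
python3 -m creep '{"offset":[[0,0.008,0.004],[0,0.028,0.008],[0.0,0.058,0.01],[0,0.09,0.01],[0,0.122,0.01],[0.0005,0.154,0.01],[0.0005,0.186,0.01],[0.001,0.218,0.01],[0.001,0.25,0.01],[0.0011,0.276,0.01],[0.0011,0.294,0.01],[0.0011,0.3016,0.01],[0.0011,0.3016,0.01],[0.0011,0.3016,0.01]],"turn":[[0,0,0.01],[0,0,0.02],[0,0,0.03],[0,0,0.045],[0,0,0.06],[0,0,0.075],[0,0,0.09],[0,0,0.105],[0,0,0.115],[0,0,0.119],[0,0,0.119],[0,0,0.119],[0,0,0.119],[0,0,0.119]]}'
python3 - <<'E'
from h import *
s=robot.observe(); im=vision.read_camera("wrist")
print(s["ee_pos"],s["tool_rot"],s["force"],s["moment"])
M=R.from_rotvec(s["tool_rot"]).as_matrix(); print(M.round(4))
a=im[150:450,220:420,::-1]; w3=cv2.imread("pics/w3.png")[150:450,220:420]
cv2.imwrite("pics/w13.png",np.hstack([cv2.resize(w3,None,fx=1.9,fy=1.9),cv2.resize(a,None,fx=1.9,fy=1.9)]))
im=vision.read_camera("side");cv2.imwrite("pics/s13.png",im[:,:,::-1])
b=im[120:260,220:340,::-1];s3=cv2.imread("pics/s3.png")[120:260,220:340]
cv2.imwrite("pics/s13c.png",np.hstack([cv2.resize(s3,None,fx=3.3,fy=4,interpolation=2),cv2.resize(b,None,fx=3.3,fy=4,interpolation=2)]))
E
```

```text
time_s: 20.67
ee_pos: [0.4477, 0.2883, 0.1319]
tool_rot: [-2.042, -2.386, 0.005]
force: [0.2, -0.2, -0.8]
finger_gap: 0.0135
[0.4476839  0.28833074 0.13186624] [-2.04240749 -2.38632832  0.0049821 ] [ 0.18532048 -0.18172937 -0.79646395] [-0.00137188 -0.02696554 -0.04313672]
[[-0.1544  0.988  -0.0025]
 [ 0.988   0.1544 -0.002 ]
 [-0.0016 -0.0028 -1.    ]]
```

View pics/w13.png

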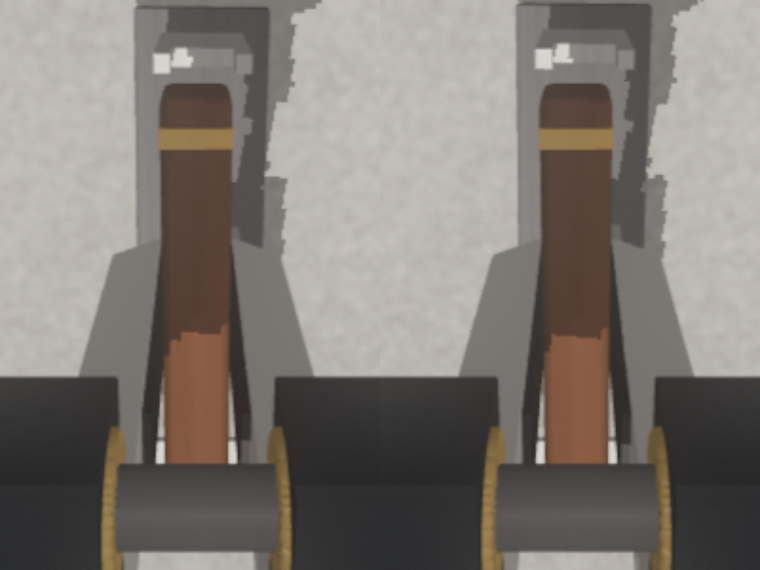

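View pics/s13c.png

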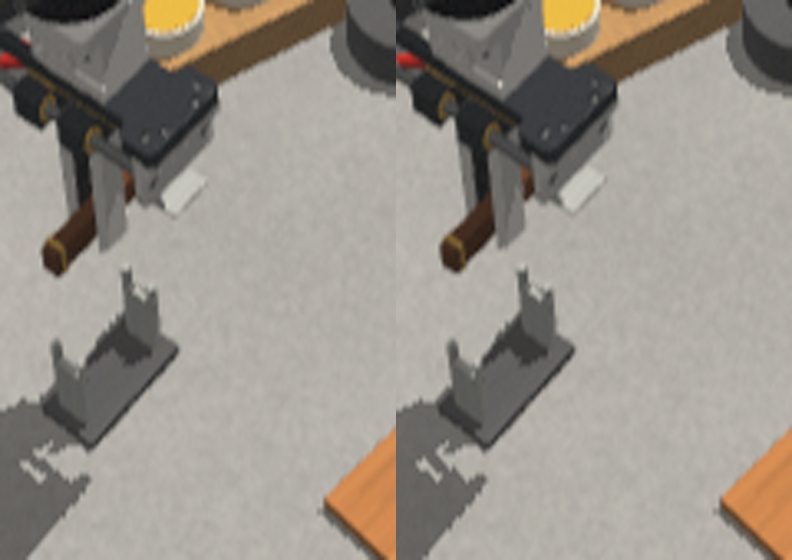

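The grip is unchanged from when the lifter was picked up. Lowering into the forks, leaving the last 1 mm to feel.

```bash
python3 -m creep '{"offset":[[-0.0014,0.0003,-0.01],[-0.0014,0.0003,-0.028],[-0.0014,0.0003,-0.046],[-0.0014,0.0003,-0.058],[-0.0014,0.0003,-0.066],[-0.0014,0.0003,-0.072],[-0.0014,0.0003,-0.078],[-0.0014,0.0003,-0.084],[-0.0014,0.0003,-0.088],[-0.0014,0.0003,-0.0893],[-0.0014,0.0003,-0.0893],[-0.0014,0.0003,-0.0893]],"turn":[[0,0,0],[0,0,0],[0,0,0],[0,0,0],[0,0,0],[0,0,0],[0,0,0],[0,0,0],[0,0,0],[0,0,0],[0,0,0],[0,0,0]]}'
python3 -m creep '{"offset":[[0,0,-0.0006],[0,0,-0.001],[0,0,-0.001],[0,0,-0.001]],"turn":[[0,0,0],[0,0,0],[0,0,0],[0,0,0]]}'
```

```text
time_s: 21.77
ee_pos: [0.4466, 0.2881, 0.0432]
tool_rot: [-2.044, -2.385, 0.004]
force: [0.3, -0.8, -0.8]
finger_gap: 0.0136
time_s: 22.1
ee_pos: [0.4467, 0.2881, 0.0423]
tool_rot: [-2.044, -2.385, 0.003]
force: [0.2, -0.6, -0.8]
finger_gap: 0.0139
```

```bash
python3 -m creep '{"offset":[[-0.0003,0.0004,-0.0004],[-0.0003,0.0004,-0.0009],[-0.0003,0.0004,-0.0009],[-0.0003,0.0004,-0.0009]],"turn":[[0,0,0],[0,0,0],[0,0,0],[0,0,0]]}'
```

```text
time_s: 22.43
ee_pos: [0.4463, 0.2885, 0.0413]
tool_rot: [-2.044, -2.385, 0.003]
force: [1.2, 0.7, -1.7]
finger_gap: 0.0138
```

```bash
python3 -m creep '{"offset":[[0,0,-0.0002],[0,0,-0.0002],[0,0,-0.0002]],"turn":[[0,0,0],[0,0,0],[0,0,0]]}'
python3 -m creep '{"offset":[[0,0,0],[0,0,0],[0,0,0],[0,0,0],[0,0,0],[0,0,0],[0,0,0],[0,0,0],[0,0,0],[0,0,0],[0,0,0],[0,0,0]],"turn":[[0,0,0],[0,0,0],[0,0,0],[0,0,0],[0,0,0],[0,0,0],[0,0,0],[0,0,0],[0,0,0],[0,0,0],[0,0,0],[0,0,0]]}' -1
```

```text
time_s: 22.68
ee_pos: [0.4464, 0.2885, 0.0412]
tool_rot: [-2.044, -2.385, 0.003]
force: [-0.5, 0.3, 0.6]
finger_gap: 0.0138
time_s: 23.68
ee_pos: [0.4464, 0.2885, 0.0412]
tool_rot: [-2.044, -2.385, 0.003]
force: [0.3, 0.0, 0.3]
finger_gap: 0.0901
```

```bash
python3 -m creep '{"offset":[[0,0,0.006],[0,0,0.02],[0,0,0.045],[0,0,0.075],[0,0,0.105],[0,0,0.135],[0,0,0.155],[0,0,0.163],[0,0,0.163],[0,0,0.163]],"turn":[[0,0,0],[0,0,0],[0,0,0],[0,0,0],[0,0,0],[0,0,0],[0,0,0],[0,0,0],[0,0,0],[0,0,0]]}'
python3 - <<'E'
from h import *
im=vision.read_camera("wrist")
a=cv2.resize(im[110:360,220:420,::-1],(400,500),interpolation=2)
im=vision.read_camera("top");b=cv2.resize(im[130:230,320:410,::-1],(400,500),interpolation=2)
cv2.imwrite("pics/f.png",np.hstack([a,b]))
im=vision.read_camera("side");cv2.imwrite("pics/f2.png",im[150:330,210:510,::-1].repeat(2,0).repeat(2,1))
E
```

```text
time_s: 24.52
ee_pos: [0.4461, 0.2883, 0.2034]
tool_rot: [-2.044, -2.385, 0.005]
force: [-0.2, 0.1, -1.0]
finger_gap: 0.0938
```

View pics/f.png

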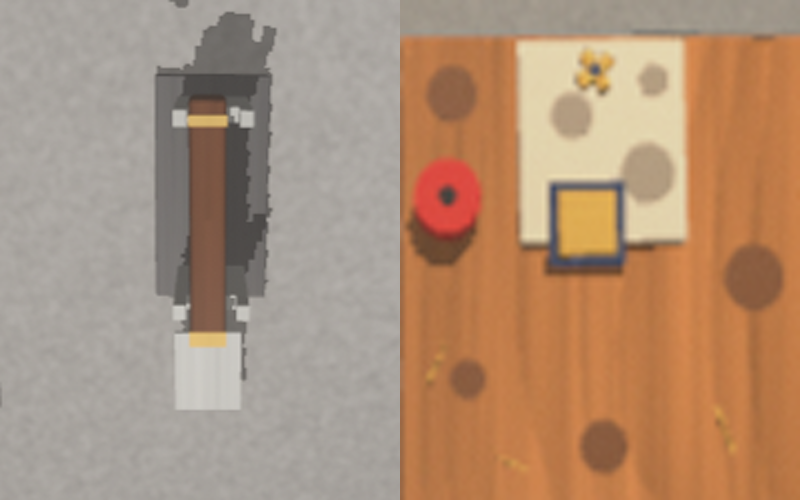

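View pics/f2.png

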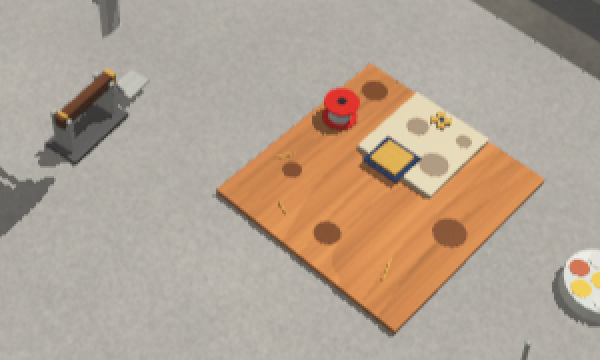

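```bash
python3 -c "
from bench import robot
print(robot.sign_off())"
```

```text
the job is handed in; nothing more can be done
None
```

The pendant is turned over, lying face down and flat on the tile, and the lifter is back in the forks of its rest. I handed the job in at about 25 s, well inside the 70 s limit.

- **Lifter:** I took the smallest lifter off the rest and slid the blade in under the pendant's near edge, about 0.5 mm clear of the board.
- **Board touch:** Feeling for the board surface beforehand pressed the blade on it with about 4–5 N, once and briefly.
- **Press:** I pushed the pendant about 29 mm to the tile and held it there for about 0.8 s, at about 7.5 N when the hold ended. During the hold the upward force also rose by about 4–5 N, probably the blade leaning lightly on the board.
- **Turn:** I levered it up to about 86° against the tile and nudged it past balance. It dropped the last part onto the tile by itself.

**Last checks:** The final pictures show the brass back up and the pendant at full 50 mm size, so it lies flat. The lifter sits in both forks, the spool and charm have not moved, and the gripper is open well above the lifter.

**Overhang:** The pendant hangs roughly 10–13 mm past the tile's near edge. Its middle is well on the tile and it is stable, so I did not push it further on.

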